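# Loosen the two captive thumbscrews and take the inspection cover off

## Task

Open the inspection housing: with its blue cover still in place, loosen the two brass captive thumbscrews one after the other, turning each anticlockwise (seen from above) to its stop, about a quarter turn. Then lift the cover off by its black handle and set it down, without dropping it, right way up in the middle of the cork mat, and let go. Leave the drilled steel block, the bevel gear and the bearing cone where they are.

Things in the scene. Friction and masses are not known exactly. Their poses are not given: they have to be found in the camera images.
- screw_a_wing (a point): Middle of the brass wing of captive thumbscrew A, 62 mm from the cover's middle towards its +y. The wing is an upright flat tab 10 mm thick (this point's x), 34 mm long (its y), from 15 mm below this point to 11 mm above. Below: a 13 mm neck, a washer 24 mm across with its top 22 mm below this point, the cover's top face 25 mm below. z: the screw's axis, up. Turns with the screw.
- screw_b_wing (a point): Middle of the brass wing of captive thumbscrew B, 62 mm from the cover's middle towards its -y. The wing is an upright flat tab 10 mm thick (this point's x), 34 mm long (its y), from 15 mm below this point to 11 mm above. Below: a 13 mm neck, a washer 24 mm across with its top 22 mm below this point, the cover's top face 25 mm below. z: the screw's axis, up. Turns with the screw.
- screw_a (a joint): Turn of thumbscrew A, rad, growing anticlockwise seen from above; stops at 0 and 1.5. At the start 0 to 0.2: fastened, the wing along the cover's long axis, a hidden pawl hooked under the housing's lip. Above 1.2: loosened, the wing across the cover, the pawl clear. Light friction (0.04 N m), no spring: stays where left.
- screw_b (a joint): Turn of thumbscrew B, rad, growing anticlockwise seen from above; stops at 0 and 1.5. At the start 0 to 0.2: fastened, the wing along the cover's long axis, a hidden pawl hooked under the housing's lip. Above 1.2: loosened, the wing across the cover, the pawl clear. Light friction (0.04 N m), no spring: stays where left.
- cover_handle (a point): Grip point of the black bar handle in the middle of the cover, 52 mm above the feet of the cover's legs. The bar is 12 mm wide (this point's x), 44 mm long (its y, the cover's long axis), its top 8 mm above this point; the cover's top face is 29 mm below it. Moves with the cover.
- cover: Blue cover plate, 120 x 190 x 5 mm (x, y, z), about 0.4 kg with its thumbscrews, which stay in it. Origin: its middle, at the feet of its legs; plate underside 18 mm above. Four 6 mm legs (x +-47, y +-72 mm) reach down into the housing with 2 mm of play: lift straight up more than 18 mm to come free. It stands on them when set down.
- cover_seat (a point): Middle of the underside of the cover plate, 18 mm above the legs' feet; axes as the cover's.
- housing_seat (a point): Middle of the open top of the dark grey inspection housing (fixed; 120 x 190 x 70 mm, y long, with 13 mm more of bolt-down foot at each end near the bench), at its rim, 70 mm above the bench. The cover plate rests on this rim.
- mat_top (a point): Middle of the top face of the cork mat, 260 x 260 x 4 mm, fixed flat on the bench; this point is 4 mm above the bench. (A tall gearbox casing stands left of the bench, beyond y = +0.42 m: an arm that starts on that side should rise before swinging over the bench.)
- spider_block_mid (a point): Bystander, to be left alone: a loose round grey steel block with cross-drilled bores, 54 mm across, 36 mm high; this point is at its centre.
- bevel_gear_mid (a point): Bystander, to be left alone: a loose dark bevel gear, teeth up, 56 mm across, 26 mm high; this point is at its centre.
- bearing_cone_mid (a point): Bystander, to be left alone: a loose steel tapered roller bearing cone, 66 mm across, 30 mm high; this point is at its centre.

How it is judged:
On the way, in this order (a step that is already met when the one before it is completed fails the run):
1. one thumbscrew is loosened (turned past 1.2 rad) with the cover still seated on the housing (value of joint any of screw_a, screw_b above 1.2 rad and distance between cover_seat and housing_seat below 0.012 m), for 0.1 s.
2. both thumbscrews are loosened (past 1.2 rad) with the cover still seated (value of joint each of screw_a, screw_b above 1.2 rad and distance between cover_seat and housing_seat below 0.012 m), for 0.1 s.
3. the cover is lifted clear of the housing (its seat 30 mm or more above the housing's rim) (z of cover_seat in the frame of housing_seat above 0.03 m), for 0.1 s.
At the end, for the whole second after the job is handed in: The cover stands at rest on its four legs on the cork mat, right way up (within 0.1 rad of level), its middle within 40 mm of the mat's middle at any yaw, both thumbscrews still loosened (joint above 1.2 rad), released (value of joint each of screw_a, screw_b above 1.2 rad and horizontal distance between cover_seat and mat_top below 0.04 m and z of cover_seat in the frame of mat_top below 0.026 m and angle between cover_seat's own z axis and vertical below 0.1 rad and linear speed of cover below 0.02 m/s and angular speed of cover below 0.1 rad/s); the robot touches nothing.
It fails at once if the cover is dropped (falls free faster than 0.7 m/s) (linear speed of cover above 0.7 m/s and contact force between the fingers and cover below 0.1 N).
It fails at once if the drilled steel block is moved by more than 30 mm (distance of spider_block_mid from where it was at the start of the episode above 0.03 m).
It fails at once if the bevel gear is moved by more than 30 mm (distance of bevel_gear_mid from where it was at the start of the episode above 0.03 m).
It fails at once if the bearing cone is moved by more than 30 mm (distance of bearing_cone_mid from where it was at the start of the episode above 0.03 m).
It also fails if it takes over 67 s, if anything falls off the work surface, if the arm or the gripper's body presses on something with over 40 N, if the wrist force passes 120 N, or if a joint passes its speed limit or range.

## Robot

A 7-joint arm with a two-finger parallel gripper is mounted at the origin on the work surface; the furniture and walls round the work are solid. World frame = base frame: x ahead of the robot, y to its left, z up, the work surface at z = 0. Lengths are in m, angles in rad, forces in N, time in s.
With the tool pointing down it reaches from about 0.425 to 0.825 m from the base axis. Payload 3.6 kg.
Tool frame: the origin (TCP) lies between the finger pads; the fingertips stand 19 mm ahead of it and the grasp point (between the pads) is the TCP; y points along the fingers, z is the direction in which the jaws open and shut, and the axes are right-handed (so a half turn about y gives the same grasp; the last joint's range is limited). The gripper opens to 93 mm and grips with 3 to 60 N. Pads are 15 mm wide; open, the fingers measure 128 mm over their backs; the gripper's body (75 mm by 188 mm) begins 65 mm behind the grasp point.
Start: joints at [-1.341, 0.615, -0.013, 1.423, 0.008, 1.103, -0.04], TCP at [0.165, 0.629, 0.238] pointing down, gripper open.
Joint ranges: [-3.12, 3.12], [-0.3, 2.06], [-1.34, 1.32], [0.26, 2.42], [-1.36, 4.5], [0.01, 1.98], [-2.84, 2.84]. Speed limits (rad/s): [2.79, 2.79, 3.14, 3.14, 3.14, 3.14, 3.14].

## Interface

Orientations are given as [roll, pitch, yaw] about the fixed x, y, z axes, in that order (R = Rz(yaw) Ry(pitch) Rx(roll)).
In Python, from bench import telemetry, eyes, manip gives the robot as it stands. The module is installed in compiled form; this text tells all that it offers.
- The arm moves only by the shell command python3 -m creep 'ROWS' [OPENING]. ROWS is text: rows parted by semicolons, each of 4 numbers parted by spaces: the shift along the world's x, y, z in mm, then the turn about the world's z in degrees. A call has 1 to 12 rows; each row is the pose to reach, as a shift and turn from the pose commanded when the call began; what a row does not reach only later rows make up. A row lasts 1/8 s, in which the tool goes at most 62.5 mm and 10.7 degrees, less where a joint would pass 70% of its speed; a pose out of reach is approached as far as the arm can. A call with a gripper value outside its range is refused whole. OPENING is the opening, from 0 (shut) to 1 (fully open), set as the call begins (- or left out, the last holds). The fingers move at their own pace and stop on an object; the grip force is fixed at half the most. Time passes only in rows, so rows that repeat a pose let the fingers close. It gives the time, the measured TCP pose, the force and the opening at its end, in the units of the state.
- telemetry.state(): the state, without advancing time (a new reading comes with each control period).
- eyes.camera(name): name is "side" or "top"; returns the picture (384x512x3 uint8, blue, green, red); there is no depth.
- eyes.camera_model(name): a dict with "fx", "fy", "cx", "cy" (pixels), "rvec" (rotation vector, rad) and "tvec" (3), from world to camera coordinates, as OpenCV has them. Camera axes: x right, y down, z forward; pixel columns grow to the right and rows downward; lengths in m; the calibration is good to about 2 mm. A picture is of the moment at which its call begins. camera_model takes no time and is no camera call.
- manip.job_done(): hands the job in, once; it reports no verdict.
The state is a dict: "clock": time; "qpos": joint angles; "joint_vel": joint speeds; "tau": joint torques, N m; "tcp_pos": TCP position; "tool_rot": TCP orientation; "ft_force": force on the tool from outside, world axes, zero at the start; "ft_torque": the same for the moment, N m; "finger_gap": opening from 0.0 (shut) to 1.0 (fully open).
Only numpy, scipy, OpenCV 4.12 (cv2) and the standard library are available. Lean on these libraries where they do the work, as an engineer would, in place of code of your own. Each camera call takes 0.05 s, during which the arm holds its last target.

## Working session

There is one attempt and no reset: what is moved stays moved. The work goes in short steps, Python scripts to look and compute and a shell command to move; the robot and the scene stay as the last step left them, time stands still between calls to the robot, and variables do not carry over. Pictures are saved under pics/ and viewed, and the job is handed in when it is done.

```bash
mkdir -p pics; python3 - <<'E'
from bench import telemetry, eyes
import cv2
s=telemetry.state(); print(s)
for n in("top","side"):
    cv2.imwrite(f"pics/{n}0.png",eyes.camera(n)); print(eyes.camera_model(n))
E
```

```text
{'clock': 0.0, 'qpos': array([-1.34051537,  0.61589912, -0.01263041,  1.42487012,  0.00809987,
        1.10339114, -0.04040164]), 'joint_vel': array([ 5.13271844e-04, -1.05184378e-03,  2.17005389e-04,  8.56286677e-04,
        5.14331931e-05,  8.67718490e-04,  2.39039135e-04]), 'tau': array([ 7.54161056e-05, -4.58936691e+01,  2.09039231e-01, -1.65745908e+01,
       -6.10977039e-02,  2.06932303e-02,  2.38181738e-04]), 'tcp_pos': array([0.16487658, 0.62798491, 0.23650365]), 'tool_rot': array([-1.57331388e+00, -2.72003826e-05, -2.56704824e-01]), 'ft_force': array([-0.38565184, -0.84782291, -0.11837342]), 'ft_torque': array([ 0.01788028, -0.00342239, -0.01271111]), 'finger_gap': 1.0025460417192802}
{'fx': 381.752724693775, 'fy': 381.752724693775, 'cx': 257.69439825505015, 'cy': 186.23375226107615, 'rvec': array([ 2.20096536, -2.17855816,  0.10125598]), 'tvec': array([-0.02453255,  0.63876806,  0.93658796])}
{'fx': 436.6331397792404, 'fy': 436.6331397792404, 'cx': 261.32312950490706, 'cy': 191.3974440427616, 'rvec': array([ 2.46064142,  1.08298645, -0.25760584]), 'tvec': array([-0.4337409 , -0.38626994,  1.21716043])}
```

View pics/top0.png

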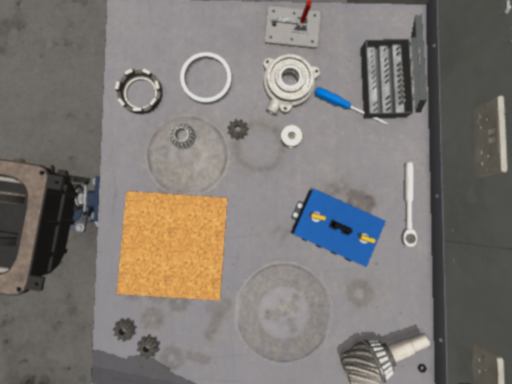

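View pics/side0.png

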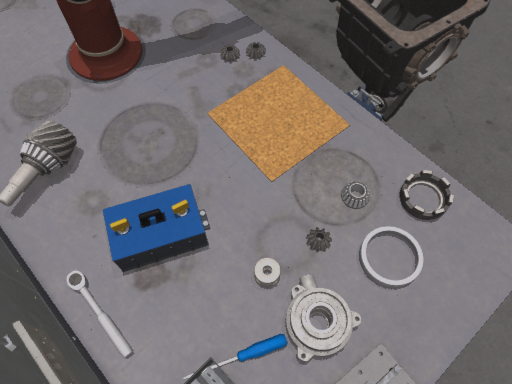

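The top view shows the mat centred near (172,246), the blue cover near (339,228), and brass wings at (318,217) and (367,239). The bystanders are at (182,136), (238,129) and (291,136). The arm is out of view. Next I'll measure.

```bash
cat > h.py <<'E'
import numpy as np, cv2
from bench import eyes, telemetry
def cam(n):
    m=eyes.camera_model(n); K=np.array([[m['fx'],0,m['cx']],[0,m['fy'],m['cy']],[0,0,1.]])
    return K,np.array(m['rvec']),np.array(m['tvec'])
def ray(n,uv):
    K,r,t=cam(n); R=cv2.Rodrigues(r)[0]
    d=R.T@np.linalg.inv(K)@np.array([uv[0],uv[1],1.]); return -R.T@t,d
def plane(n,uv,z):
    o,d=ray(n,uv); return o+d*(z-o[2])/d[2]
def proj(n,p):
    K,r,t=cam(n); return cv2.projectPoints(np.array(p,float).reshape(-1,1,3),r,t,K,None)[0].reshape(-1,2)
def tri(a,b):
    A=[];B=[]
    for n,uv in (("top",a),("side",b)):
        o,d=ray(n,uv); d=d/np.linalg.norm(d); P=np.eye(3)-np.outer(d,d); A.append(P);B.append(P@o)
    x=np.linalg.lstsq(np.vstack(A),np.hstack(B),rcond=None)[0]
    return x,[np.linalg.norm(P@x-q) for P,q in zip(A,B)]
def blobs(im,lo,hi,minA=15):
    m=cv2.inRange(cv2.cvtColor(im,cv2.COLOR_BGR2HSV),lo,hi)
    n,l,st,c=cv2.connectedComponentsWithStats(m)
    return m,[(int(st[i,4]),c[i].round(1),st[i,:4]) for i in range(1,n) if st[i,4]>=minA]
E
python3 - <<'E'
from h import *
s=telemetry.state()
for n in("top","side"):
    im=cv2.imread(f"pics/{n}0.png")
    print(n,"tcp",proj(n,s['tcp_pos']),"base",proj(n,[0,0,0]))
    m,b=blobs(im,(12,120,120),(32,255,255)); print("brass/mat",b)
    m,b=blobs(im,(100,130,60),(125,255,255)); print("blue",b)
    mm=m.copy(); 
    cs,_=cv2.findContours(cv2.morphologyEx(m,cv2.MORPH_CLOSE,np.ones((7,7))),cv2.RETR_EXTERNAL,2)
    c=max(cs,key=cv2.contourArea); r=cv2.minAreaRect(c); bx=cv2.boxPoints(r)
    ap=cv2.approxPolyDP(cv2.convexHull(c),4,True)[:,0]
    print("poly",ap.tolist()); print(np.array([plane(n,p,.075) for p in ap]).round(4))
    cv2.imwrite(f"pics/{n}0z.png",cv2.resize(im[170:280,270:410] if n=="top" else im[170:280,90:230],None,fx=5,fy=5,interpolation=cv2.INTER_CUBIC))
im=cv2.imread("pics/top0.png")
m,b=blobs(im,(8,90,120),(28,255,255),3000)
for a in b: print("mat",plane("top",a[1],.004))
for uv in((182,136),(238,129),(291,136)): print(plane("top",uv,.015))
E
```

```text
top tcp [[-93.34935895 430.05614166]] base [[247.69494284 446.59525207]]
brass/mat [(10430, array([172. , 245.5]), array([117, 192, 110, 108], dtype=int32)), (55, array([317.6, 216.3]), array([311, 214,  14,   6], dtype=int32)), (55, array([367.3, 238.7]), array([361, 236,  14,   7], dtype=int32))]
blue [(325, array([331.6,  97.6]), array([315,  88,  36,  21], dtype=int32)), (3579, array([338.4, 227. ]), array([293, 189,  92,  77], dtype=int32))]
poly [[313, 189], [384, 221], [366, 265], [293, 232]]
[[ 0.6299 -0.1495  0.075 ]
 [ 0.5553 -0.3189  0.075 ]
 [ 0.4515 -0.2746  0.075 ]
 [ 0.5274 -0.1019  0.075 ]]
side tcp [[315.1112107  -98.32222143]] base [[105.72683593  52.83045344]]
brass/mat [(8351, array([277.7, 121.6]), array([208,  66, 141, 115], dtype=int32)), (65, array([179.1, 204.5]), array([172, 200,  16,  10], dtype=int32)), (68, array([118.1, 222.6]), array([110, 219,  17,   9], dtype=int32))]
blue [(4110, array([152.6, 222.6]), array([103, 184, 102,  77], dtype=int32)), (637, array([262.6, 347.3]), array([237, 334,  50,  27], dtype=int32))]
poly [[189, 184], [204, 232], [113, 260], [103, 210]]
[[ 0.5232 -0.104   0.075 ]
 [ 0.6315 -0.1505  0.075 ]
 [ 0.5566 -0.3205  0.075 ]
 [ 0.4509 -0.2748  0.075 ]]
mat [0.48766438 0.19731946 0.004     ]
[0.76665564 0.17697569 0.015     ]
[0.7867515  0.03391167 0.015     ]
[ 0.77029185 -0.10260243  0.015     ]
```

View pics/top0z.png

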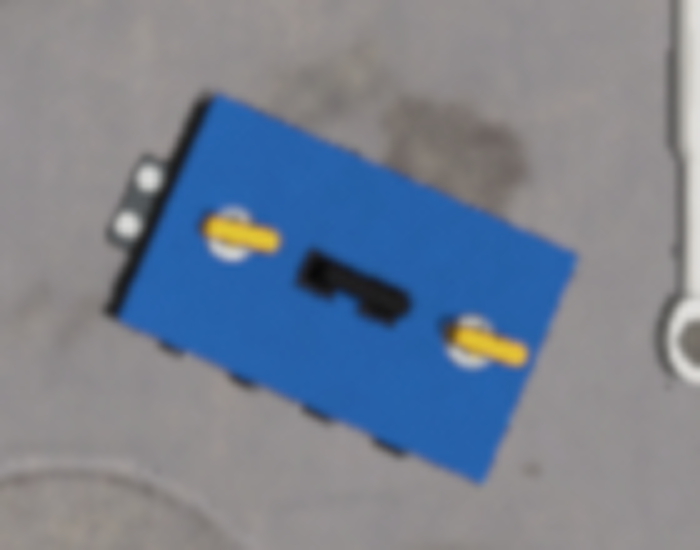

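View pics/side0z.png

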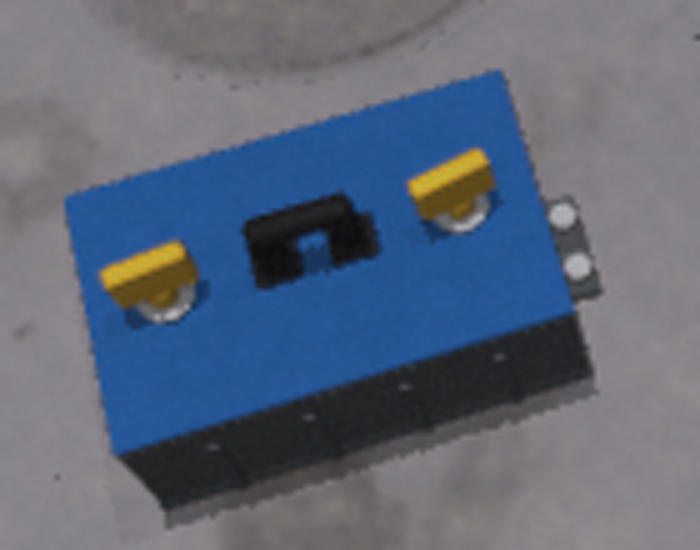

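```bash
python3 - <<'E'
from h import *
T=np.array([[.6299,-.1495],[.5553,-.3189],[.4515,-.2746],[.5274,-.1019]])
S=np.array([[.6315,-.1505],[.5566,-.3205],[.4509,-.2748],[.5232,-.104]])
for P in(T,S):
    c=P.mean(0); l=(P[0]+P[3]-P[1]-P[2])/2; w=(P[0]+P[1]-P[2]-P[3])/2
    print("c",c,"long",np.linalg.norm(l),np.degrees(np.arctan2(l[1],l[0])),"wid",np.linalg.norm(w))
a=tri((317.6,216.3),(179.1,204.5)); b=tri((367.3,238.7),(118.1,222.6)); print(a,b)
v=a[0]-b[0]; print((a[0]+b[0])/2,np.linalg.norm(v),np.degrees(np.arctan2(v[1],v[0])))
# wing directions
for n,z in(("top",.1),("side",.1)):
    im=cv2.imread(f"pics/{n}0.png"); m,bl=blobs(im,(12,100,100),(32,255,255))
    for A,c,(x,y,w,h) in bl:
        if A<300:
            print(n,A,c)
E
```

```text
c [ 0.541025 -0.211225] long 0.186870717342231 66.25387320576846 wid 0.11292176495255468
c [ 0.54055 -0.21245] long 0.18561551659276765 66.63928264257022 wid 0.11650841171348952
(array([ 0.56461122, -0.15513966,  0.10819609]), [np.float64(0.0006453561154719169), np.float64(0.0006453561154719057)]) (array([ 0.51485582, -0.26860867,  0.10833129]), [np.float64(0.00034696583158300934), np.float64(0.00034696583158269856)])
[ 0.53973352 -0.21187416  0.10826369] 0.12389847553595655 66.32287125946071
top 60 [317.4 216.3]
top 61 [366.8 238.6]
side 66 [179.2 204.5]
side 73 [118.2 222.7]
```

Triangulating the two wings gives a spacing of 123.9 mm (expected 124) and a top edge at z ≈ 0.108. The cover middle is at (0.540, -0.212) with its long axis at 66.3°, and both views agree to 1–2 mm. The wings are already about 9° and 5° anticlockwise. I'll rise first, then swing.

```bash
python3 -m creep '0 0 45 0; 0 0 90 0; 0 0 135 0; 0 0 180 0; 42 -35 180 -7; 84 -70 180 -15; 126 -105 180 -22; 168 -140 180 -30; 210 -175 180 -37; 252 -210 180 -45; 294 -245 180 -52; 335 -280 180 -60' 0.6
```

```text
clock: 1.6
tcp_pos: [0.501, 0.3474, 0.4171]
tool_rot: [-1.572, -0.0, -1.308]
ft_force: [0.6, -0.1, 0.1]
finger_gap: 0.602
```

```bash
python3 - <<'E'
from h import *
# wing direction from mask principal axis, top edge plane
for n in("top","side"):
    im=cv2.imread(f"pics/{n}0.png"); m,bl=blobs(im,(15,150,185),(32,255,255),10)
    for A,c,(x,y,w,h) in bl:
        if A<300:
            pts=np.argwhere(m[y:y+h,x:x+w]>0)[:,::-1]+[x,y]
            P=np.array([plane(n,p,.111)[:2] for p in pts]); u,s,vt=np.linalg.svd(P-P.mean(0)); d=vt[0]
            print(n,A,P.mean(0),np.degrees(np.arctan2(d[1],d[0]))%180, np.ptp((P-P.mean(0))@vt[0]),np.ptp((P-P.mean(0))@vt[1]))
E
```

```text
top 45 [ 0.56481238 -0.1548296 ] 76.39328294217665 0.028759823983010413 0.0077862543807044535
top 41 [ 0.51545802 -0.26709029] 71.638435194572 0.027251652208163724 0.00794441588142151
side 48 [ 0.56456342 -0.15585239] 76.72838397836539 0.030151368500053694 0.00647781949834117
side 49 [ 0.51511865 -0.26948627] 73.33718948983265 0.02929397221401337 0.007040310053126039
```

```bash
python3 -m creep '6 -50 -10 -3; 13 -100 -20 -6; 19 -150 -30 -9; 26 -200 -40 -12; 32 -250 -60 -15; 38 -300 -80 -18; 45 -350 -100 -21; 51 -400 -130 -24; 57 -450 -170 -27; 64 -503 -210 -29; 64 -503 -210 -29; 64 -503 -210 -29'; python3 - <<'E'
from h import *
s=telemetry.state(); print(s['tcp_pos'],np.degrees(s['tool_rot']),s['qpos'].round(2))
for n in("top","side"): 
    im=eyes.camera(n); cv2.imwrite(f"pics/{n}1.png",im); print(proj(n,s['tcp_pos']))
E
```

```text
clock: 3.1
tcp_pos: [0.564, -0.1539, 0.2072]
tool_rot: [-1.572, 0.001, -1.81]
ft_force: [-0.0, 0.7, 0.8]
finger_gap: 0.601
[ 0.56399176 -0.15392732  0.20721237] [-9.00713610e+01  4.21386613e-02 -1.03719579e+02] [-0.06  0.58  0.47  1.67 -0.31  0.97  0.28]
[[325.67844428 216.88150023]]
[[171.00147335 180.19185067]]
```

View pics/side1.png

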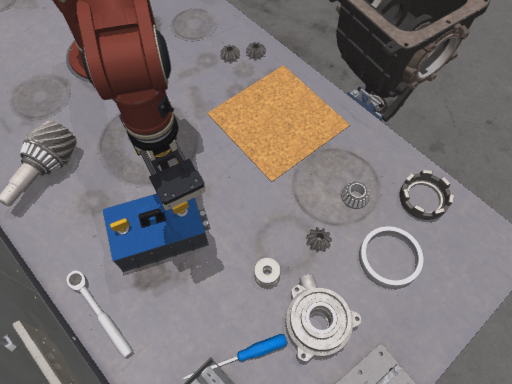

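The side view shows the gripper above the near wing, around (180,190), with its jaws across the wing. I'll lower it and grip.

```bash
python3 -m creep '0 -1 -25 0; 0 -1 -50 0; 0 -1 -70 0; 0 -1 -85 0; 0 -1 -95 0; 0 -1 -104 0; 0 -1 -104 0; 0 -1 -104 0' && python3 -m creep '0 0 0 0; 0 0 0 0; 0 0 0 0; 0 0 0 0; 0 0 0 0; 0 0 0 0' 0
```

```text
clock: 4.2
tcp_pos: [0.5644, -0.1556, 0.1041]
tool_rot: [-1.57, -0.0, -1.81]
ft_force: [-0.3, -0.8, -0.4]
finger_gap: 0.6
clock: 4.95
tcp_pos: [0.5643, -0.1554, 0.1036]
tool_rot: [-1.57, -0.0, -1.81]
ft_force: [0.2, 0.7, -1.0]
finger_gap: 0.106
```

The gap is 9.9 mm, so the wing is gripped. Now I'll turn it anticlockwise.

```bash
python3 -m creep '0 0 0 5; 0 0 0 12; 0 0 0 19; 0 0 0 26; 0 0 0 33; 0 0 0 40; 0 0 0 47; 0 0 0 54; 0 0 0 61; 0 0 0 67; 0 0 0 73; 0 0 0 73'; python3 -c "
from h import *
print(telemetry.state()['ft_torque'],telemetry.state()['qpos'].round(2))"
```

```text
clock: 6.45
tcp_pos: [0.5644, -0.1554, 0.1037]
tool_rot: [-1.57, -0.001, -0.537]
ft_force: [0.5, -0.1, -2.0]
finger_gap: 0.113
[ 0.06419957 -0.23647684  0.01587978] [ 0.21  0.67  0.04  1.76 -0.04  0.71  1.3 ]
```

The turn reached yaw -30.8° with no resistance. I'll open slightly so the fingers clear the handle, then rise and look.

```bash
python3 -m creep '0 0 0 0; 0 0 0 0; 0 0 0 0; 0 0 15 0; 0 0 40 0; 0 0 70 0; 0 0 100 0; -30 -30 100 -10; -50 -60 100 -20; -50 -90 100 -30; -50 -113 100 -40; -50 -113 100 -50' 0.3; python3 - <<'E'
from h import *
for n in("side","top"):
    im=eyes.camera(n); cv2.imwrite(f"pics/{n}2.png",im); print(blobs(im,(15,150,150),(32,255,255),10)[1])
    if n=="side": cv2.imwrite("pics/side2z.png",cv2.resize(im[130:280,70:250],None,fx=4,fy=4,interpolation=cv2.INTER_CUBIC))
E
```

```text
clock: 7.95
tcp_pos: [0.5135, -0.2712, 0.205]
tool_rot: [-1.57, -0.002, -1.419]
ft_force: [0.2, -0.2, -0.1]
finger_gap: 0.299
[(60, array([179.2, 204.6]), array([177, 198,   6,  14], dtype=int32)), (31, array([118.5, 222.3]), array([112, 220,  14,   7], dtype=int32))]
[(170, array([137.6, 198.9]), array([126, 193,  25,  16], dtype=int32)), (2565, array([172.7, 232. ]), array([122, 195, 102,  74], dtype=int32)), (268, array([212.1, 206.1]), array([194, 197,  31,  24], dtype=int32)), (49, array([317.6, 216.5]), array([314, 211,   9,  12], dtype=int32)), (15, array([204.7, 217.1]), array([202, 215,   6,   5], dtype=int32)), (15, array([209.4, 220.9]), array([207, 219,   6,   5], dtype=int32)), (18, array([221.9, 223.8]), array([220, 221,   4,   7], dtype=int32)), (18, array([196.4, 224.4]), array([193, 222,   7,   5], dtype=int32)), (44, array([367.6, 238.8]), array([362, 236,  13,   6], dtype=int32)), (97, array([187.7, 265. ]), array([178, 256,  19,  14], dtype=int32)), (1377, array([169., 282.]), array([119, 258, 101,  41], dtype=int32)), (34, array([144.9, 262.3]), array([141, 259,   8,   9], dtype=int32)), (121, array([153.1, 271.1]), array([146, 259,  15,  24], dtype=int32)), (30, array([203.4, 266.3]), array([199, 262,  10,   9], dtype=int32)), (31, array([171.8, 266.8]), array([169, 264,   8,   7], dtype=int32)), (17, array([144.3, 269.6]), array([141, 268,   8,   4], dtype=int32)), (19, array([218.3, 271.7]), array([216, 269,   5,   7], dtype=int32))]
```

View pics/side2z.png

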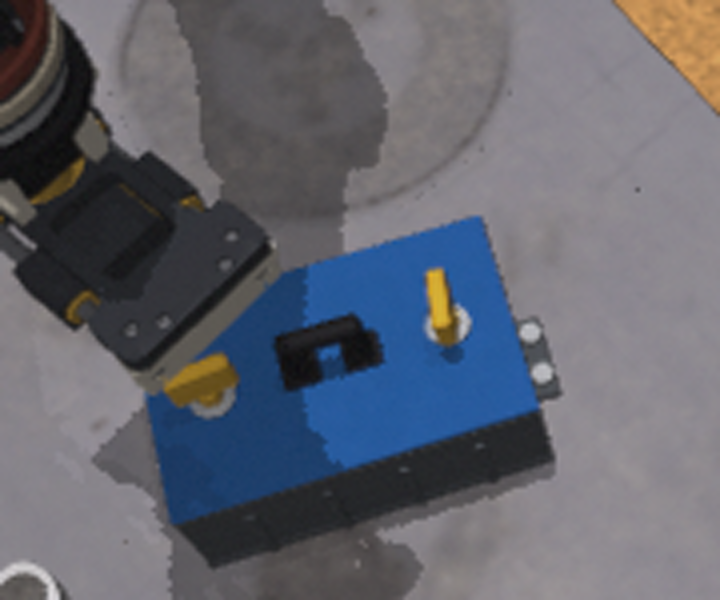

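The near wing, at zoom (440,300), now lies across the cover. The far wing at (205,380) is next. I'll check the first one's angle in numbers and move to the second.

```bash
python3 - <<'E'
from h import *
for n in("top","side"):
    im=cv2.imread(f"pics/{n}2.png"); m,bl=blobs(im,(15,150,160),(32,255,255),10)
    for A,c,(x,y,w,h) in bl:
        if abs(plane(n,c,.111)[:2]-[.54,-.21]).max()<.1:
            pts=np.argwhere(m[y:y+h,x:x+w]>0)[:,::-1]+[x,y]
            P=np.array([plane(n,p,.111)[:2] for p in pts]); u,s,vt=np.linalg.svd(P-P.mean(0)); d=vt[0]
            print(n,A,P.mean(0),np.degrees(np.arctan2(d[1],d[0]))%180)
E
python3 -m creep '0 1 0 -7; 1 3 0 -14; 1 3 0 -21; 1 3 0 -26; 1 3 -30 -26; 1 3 -55 -26; 1 3 -75 -26; 1 3 -92 -26; 1 3 -101 -26; 1 3 -101 -26; 1 3 -101 -26' 0.6
```

```text
top 48 [ 0.56467698 -0.15436822] 149.77224822386006
top 38 [ 0.51524968 -0.26885609] 73.53920740260135
side 57 [ 0.56550259 -0.15607331] 148.2823378155825
clock: 9.43
tcp_pos: [0.5155, -0.2656, 0.1033]
tool_rot: [-1.569, -0.0, -1.862]
ft_force: [-0.5, 0.4, 0.8]
finger_gap: 0.599
```

Screw 1 is at 82–83° (about 1.44 rad), so it is loosened. I'll correct y by -3 mm and grip the second wing.

```bash
python3 -m creep '0 -3 0 0; 0 -3 0 0; 0 -3 0 0' && python3 -m creep '0 0 0 0; 0 0 0 0; 0 0 0 0; 0 0 0 0; 0 0 0 0; 0 0 0 0' 0
```

```text
clock: 9.8
tcp_pos: [0.5151, -0.2685, 0.1029]
tool_rot: [-1.57, 0.0, -1.863]
ft_force: [0.3, -0.1, -0.0]
finger_gap: 0.599
clock: 10.55
tcp_pos: [0.5152, -0.2684, 0.1026]
tool_rot: [-1.571, -0.0, -1.862]
ft_force: [0.5, -1.0, -0.9]
finger_gap: 0.114
```

```bash
python3 -m creep '0 0 0 5; 0 0 0 12; 0 0 0 19; 0 0 0 26; 0 0 0 33; 0 0 0 40; 0 0 0 47; 0 0 0 54; 0 0 0 61; 0 0 0 69; 0 0 0 76; 0 0 0 76' && python3 -m creep '0 0 0 0; 0 0 0 0; 0 0 0 0; 0 0 15 0; 0 0 40 0; 0 0 70 0; 0 0 100 0; 0 0 120 -10; -20 20 120 -20; -40 40 120 -30; -60 60 120 -40; -60 60 120 -50' 0.3; python3 - <<'E'
from h import *
for n in("top","side"):
    im=eyes.camera(n); cv2.imwrite(f"pics/{n}3.png",im); m,bl=blobs(im,(15,150,150),(32,255,255),10)
    for A,c,(x,y,w,h) in bl:
        if abs(plane(n,c,.111)[:2]-[.54,-.21]).max()<.1:
            pts=np.argwhere(m[y:y+h,x:x+w]>0)[:,::-1]+[x,y]
            P=np.array([plane(n,p,.111)[:2] for p in pts]); u,s,vt=np.linalg.svd(P-P.mean(0)); d=vt[0]
            print(n,A,P.mean(0),np.degrees(np.arctan2(d[1],d[0]))%180)
cv2.imwrite("pics/side3z.png",cv2.resize(im[130:280,70:250],None,fx=4,fy=4,interpolation=cv2.INTER_CUBIC))
s=telemetry.state(); print(s['qpos'].round(2),np.degrees(s['tool_rot']))
E
```

```text
clock: 12.05
tcp_pos: [0.5143, -0.2687, 0.1026]
tool_rot: [-1.571, 0.001, -0.538]
ft_force: [-0.8, -0.0, 0.8]
finger_gap: 0.116
clock: 13.55
tcp_pos: [0.454, -0.2065, 0.2239]
tool_rot: [-1.57, 0.001, -1.413]
ft_force: [0.5, -0.8, 0.1]
finger_gap: 0.302
top 49 [ 0.56455625 -0.15419474] 149.0832075327484
side 58 [ 0.56573866 -0.15612963] 149.01188112573277
side 47 [ 0.5170724  -0.27011806] 151.1243943954575
[ 0.23  0.41  0.21  1.87 -0.11  0.87  0.66] [-8.99052334e+01 -4.35015709e-02 -8.06565783e+01]
```

View pics/side3z.png

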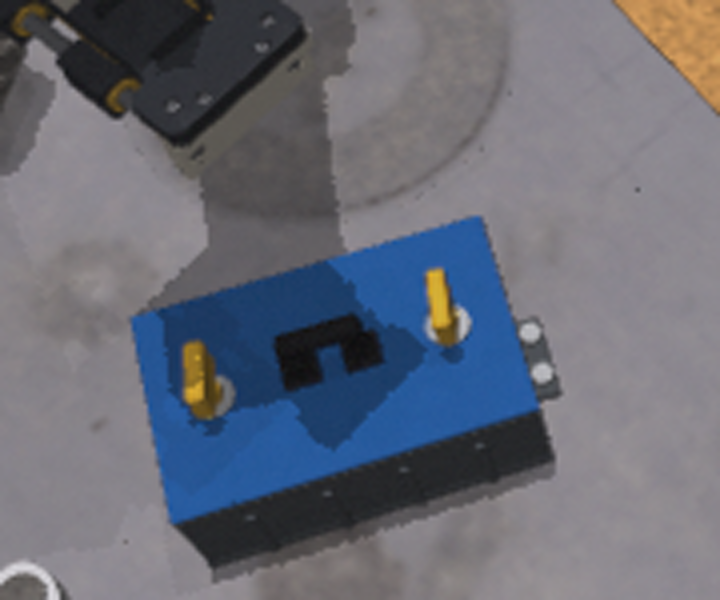

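Both wings lie across the cover at 149–151°, which is 83–85° of turn (about 1.45 rad). Next is the handle, at (0.540, -0.212, 0.104) and yaw -113.7°.

```bash
python3 -m creep '20 -1 0 -8; 40 -2 0 -16; 60 -3 0 -24; 86 -5 0 -33; 86 -5 0 -33; 86 -5 0 -33; 86 -5 -30 -33; 86 -5 -60 -33; 86 -5 -60 -33' 0.6; python3 - <<'E'
from h import *
s=telemetry.state(); print(s['tcp_pos'],np.degrees(s['tool_rot']))
im=eyes.camera("side"); cv2.imwrite("pics/side4z.png",cv2.resize(im[130:280,70:250],None,fx=4,fy=4,interpolation=cv2.INTER_CUBIC))
E
```

```text
clock: 14.78
tcp_pos: [0.5386, -0.2128, 0.1611]
tool_rot: [-1.577, -0.0, -1.984]
ft_force: [0.0, 0.2, 0.4]
finger_gap: 0.599
[ 0.53859058 -0.21284693  0.1610865 ] [-9.03314786e+01 -4.39435447e-04 -1.13673036e+02]
```

View pics/side4z.png

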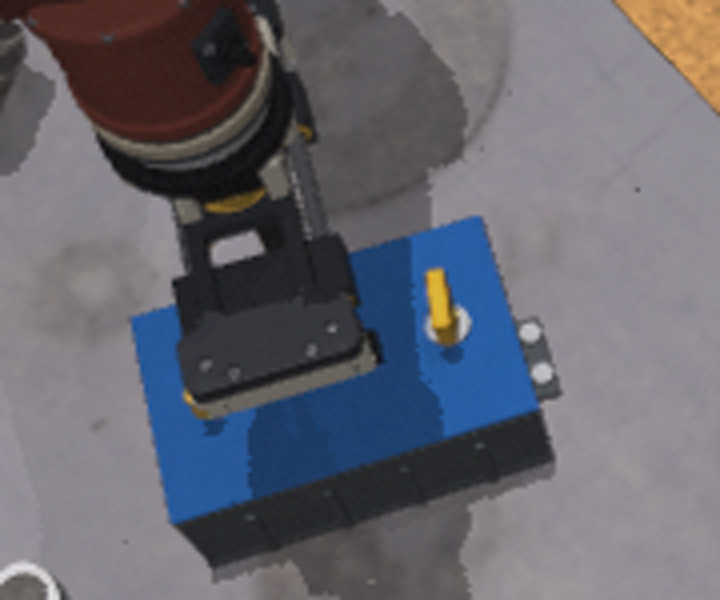

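The gripper sits over the handle with its jaws straddling the bar, and the screw wings are clear. I'll go down and grip.

```bash
python3 -m creep '1 1 -20 0; 1 1 -35 0; 1 1 -48 0; 1 1 -57 0; 1 1 -57 0; 1 1 -57 0' && python3 -m creep '0 0 0 0; 0 0 0 0; 0 0 0 0; 0 0 0 0; 0 0 0 0; 0 0 0 0' 0
```

```text
clock: 15.58
tcp_pos: [0.5424, -0.2126, 0.106]
tool_rot: [-1.57, -0.0, -1.985]
ft_force: [0.2, 0.3, -0.2]
finger_gap: 0.598
clock: 16.32
tcp_pos: [0.5405, -0.2116, 0.1055]
tool_rot: [-1.575, 0.0, -1.985]
ft_force: [-4.9, 2.0, 3.4]
finger_gap: 0.126
```

```bash
python3 -m creep '0 0 4 0; 0 0 9 0; 0 0 15 0; 0 0 22 0; 0 0 30 0; 0 0 40 0; 0 0 55 0; 0 0 70 0; 0 0 90 0; 0 0 110 0; 0 0 110 0'; python3 - <<'E'
from h import *
s=telemetry.state(); print(s['tcp_pos'],np.degrees(s['tool_rot']),s['qpos'].round(2))
im=eyes.camera("side"); cv2.imwrite("pics/side5.png",im)
E
```

```text
clock: 17.7
tcp_pos: [0.5432, -0.2131, 0.218]
tool_rot: [-1.566, 0.0, -1.985]
ft_force: [0.2, 0.5, -5.4]
finger_gap: 0.128
[ 0.54321134 -0.21312447  0.21797927] [-8.97053641e+01  1.17173575e-02 -1.13720570e+02] [ 0.11  0.55  0.36  1.66 -0.22  0.97  0.13]
```

View pics/side5.png

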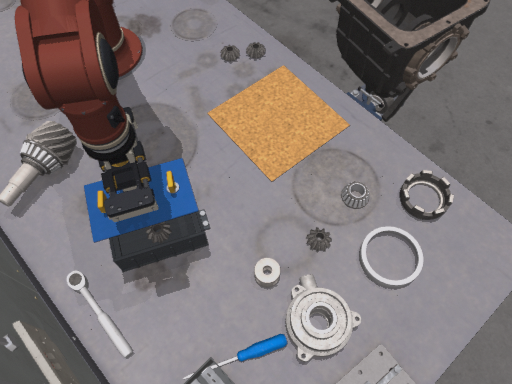

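The cover is off and level in the side view, with the wrist force at -5.4 N, and both wings still lie across it. I'll cross-check the mat centre and carry the cover over.

```bash
python3 -c "
from h import *
print(plane('side',(277.7,121.6),.004),plane('top',(172,245.5),.004))
for n in('top','side'):
  m,b=blobs(cv2.imread(f'pics/{n}0.png'),(8,90,120),(28,255,255),3000)
  c=max(cv2.findContours(m,0,2)[0],key=cv2.contourArea)
  ap=cv2.boxPoints(cv2.minAreaRect(np.array([plane(n,p,.004)[:2] for p in c[:,0]],np.float32))); print(ap.mean(0),ap.round(3).tolist())
"
python3 -m creep '-2 15 0 1; -7 45 0 4; -12 80 0 8; -17 120 0 12; -22 160 0 16; -28 200 0 20; -33 240 0 24; -39 285 0 28; -44 325 0 32; -49 365 0 36; -53 395 0 39; -55 410 0 40'
```

```text
[0.49580554 0.18987924 0.004     ] [0.48766438 0.19731946 0.004     ]
[0.48936713 0.19699496] [[0.35199999809265137, 0.07500000298023224], [0.6119999885559082, 0.05999999865889549], [0.6259999871253967, 0.3190000057220459], [0.367000013589859, 0.33399999141693115]]
[0.4886707  0.19643742] [[0.35199999809265137, 0.07500000298023224], [0.6110000014305115, 0.05999999865889549], [0.625, 0.3179999887943268], [0.367000013589859, 0.3330000042915344]]
clock: 19.25
tcp_pos: [0.4852, 0.2004, 0.2148]
tool_rot: [-1.573, 0.001, -1.282]
ft_force: [0.7, -0.5, -5.3]
finger_gap: 0.122
```

Both views' mat corners give (0.489, 0.197) with 260 mm sides. I'll lower the cover.

```bash
python3 -m creep '2 -2 -20 0; 3 -3 -45 0; 3 -3 -70 0; 3 -3 -95 0; 3 -3 -115 0; 3 -3 -130 0; 3 -3 -138 0; 3 -3 -144 0; 3 -3 -148 0; 3 -3 -148 0; 3 -3 -148 0'; python3 -c "
from h import *
cv2.imwrite('pics/side6.png',eyes.camera('side'));print(telemetry.state()['tcp_pos'],telemetry.state()['ft_force'])"
```

```text
clock: 20.62
tcp_pos: [0.4904, 0.1948, 0.068]
tool_rot: [-1.57, 0.0, -1.286]
ft_force: [0.1, 0.3, -4.8]
finger_gap: 0.125
[0.49038158 0.19478363 0.06804387] [-0.11099661  0.29011227 -3.97720051]
```

View pics/side6.png

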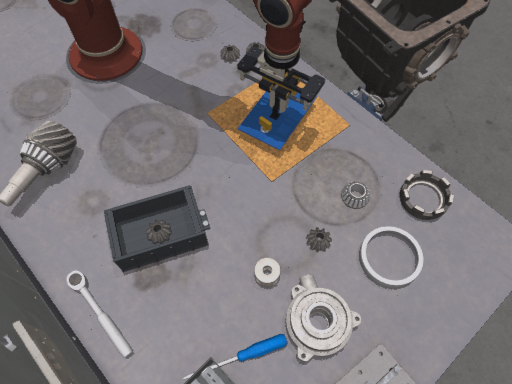

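The cover hangs level, centred over the mat near (273,120) and about 10 mm above it. I'll ease it down until the force shows contact.

```bash
python3 -m creep '0 0 -3 0; 0 0 -6 0; 0 0 -8 0; 0 0 -9 0; 0 0 -9 0; 0 0 -9 0'; python3 -m creep '0 0 -1 0; 0 0 -2 0; 0 0 -2 0; 0 0 -2 0'
```

```text
clock: 21.42
tcp_pos: [0.4901, 0.1947, 0.0587]
tool_rot: [-1.571, 0.0, -1.287]
ft_force: [0.4, 0.1, -4.7]
finger_gap: 0.119
clock: 21.92
tcp_pos: [0.4904, 0.1947, 0.0574]
tool_rot: [-1.57, 0.0, -1.287]
ft_force: [-2.1, -0.7, 6.0]
finger_gap: 0.129
```

It's in contact: the force went from -4.7 to +6 N. I'll release and rise.

```bash
python3 -m creep '0 0 0 0; 0 0 0 0; 0 0 0 0; 0 0 0 0; 0 0 20 0; 0 0 50 0; 0 0 90 0; 0 -40 140 0; 0 -90 180 0; 0 -140 200 0; 0 -190 200 0; 0 -230 200 0' 0.6; python3 - <<'E'
from h import *
for n in("side","top"):
    im=eyes.camera(n); cv2.imwrite(f"pics/{n}7.png",im)
    m,_=blobs(im,(100,130,60),(125,255,255))
    c=[c for c in cv2.findContours(m,0,2)[0] if cv2.contourArea(c)>1000]
    for q in c:
        P=np.array([plane(n,p,.027)[:2] for p in q[:,0]],np.float32); print(n,cv2.minAreaRect(P))
cv2.imwrite("pics/z7.png",np.hstack([cv2.resize(cv2.imread("pics/side7.png")[60:190,200:360],(400,325)),cv2.resize(cv2.imread("pics/top7.png")[180:310,100:260],(400,325))]))
E
```

```text
clock: 23.42
tcp_pos: [0.4898, -0.0377, 0.2572]
tool_rot: [-1.57, -0.001, -1.288]
ft_force: [0.5, -0.1, -0.3]
finger_gap: 0.601
side ((0.49142754077911377, 0.19269922375679016), (0.1177292913198471, 0.1877560317516327), 16.338563919067383)
top ((0.4917450547218323, 0.19272425770759583), (0.11504020541906357, 0.18571877479553223), 16.156147003173828)
```

View pics/z7.png

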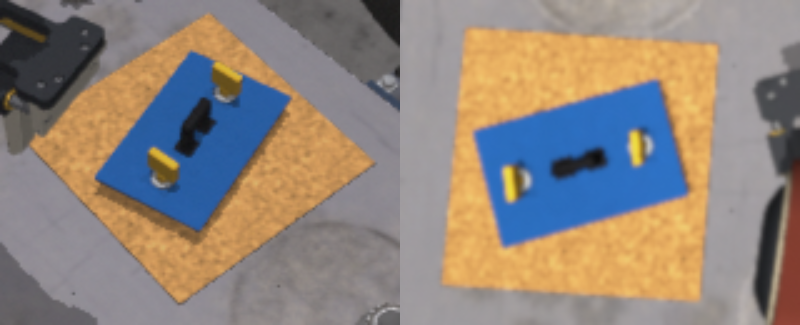

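View pics/top7.png

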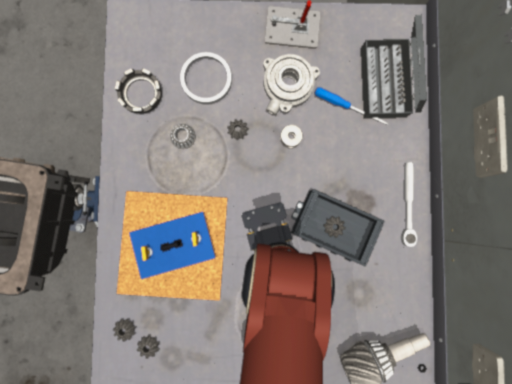

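The cover stands upright on the mat at (0.4915, 0.1927), about 5 mm from the mat's middle. Its size at the standing height matches in both views, and both wings lie across it. The bystanders are unmoved at (182,136), (238,129) and (291,136), and the arm is clear.

```bash
python3 -c "
from bench import manip,telemetry
print(manip.job_done(),telemetry.state()['clock'])"
```

```text
the job is handed in; nothing more can be done
the job is handed in; nothing more can be done
```

The job is done and handed in; no verdict was reported. I loosened both thumbscrews with the cover seated, lifted the cover off by its handle, set it down on the cork mat under light contact, and let go, with the clock at about 23.5 s of the 67 s allowed.

- **Thumbscrews:** the wings measured 83–85° (about 1.45 rad) before the lift. I didn't re-measure the angle after placing, but both wings still lay across the cover in the last pictures.
- **Cover position:** both cameras put it within about 5 mm of the mat's middle. It looks level, and its outline fits a plate standing on its legs.
- **Surroundings:** the block, gear and bearing cone look unmoved, judged by eye from the top view. The gripper was clear, with about 0 N on the wrist.
- **One disagreement:** a plain blob centre for the mat differed by about 11 mm between the two views because of perspective. I used the mat's corners instead, which agreed to 1 mm.

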